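# Gauge the stud cap and snap it home, pressing to the end

## Robot

A 6-joint arm with a two-finger parallel gripper is mounted at the origin on a cart in front of the work surface, level with it; the furniture and walls round the work are solid. World frame = base frame: x ahead of the robot, y to its left, z up, the work surface at z = 0. Lengths are in m, angles in degrees, forces in N, time in s.
With the tool pointing down it reaches from about 0.4 to 0.825 m from the base axis. Payload 7 kg.
Tool frame: the origin (TCP) lies on the centre line of the jaws, within the pads' length; the fingertips stand r.tip_reach ahead of it and the grasp point (between the pads) is the TCP (r.tip_reach is the distance from the TCP to the fingertips, in m); z points along the fingers, y is the line along which they close (so a half turn about z gives the same grasp; the last joint's range is limited). The gripper opens to 88 mm and grips with 3 to 60 N. Pads are 19 mm wide; open, the fingers measure 130 mm over their backs; the gripper's body (78 mm by 193 mm) begins 47 mm behind the grasp point.
Start: joints at [-50.873, 20.546, 0.682, 0, -70.136, -16.507], TCP at [0.26, -0.623, 0.246] pointing down, gripper open.
Joint ranges: [-176.03, 176.03], [-82.01, 121.73], [-58.28, 71.71], [-173.87, 95.51], [-174.79, -0.11], [-173.66, 173.66]. Speed limits (degrees/s): [136.94, 136.94, 172.46, 180, 180, 180].

## Interface

Orientations are given as [roll, pitch, yaw] about the fixed x, y, z axes, in that order (R = Rz(yaw) Ry(pitch) Rx(roll)).
In Python, from plant import sensors, cams, r gives the robot as it stands.
- The arm moves only by the tool drive_tool, never from a script. Its argument "rows" is a list of rows, each an object of numbers: "fingers": the gripper's target within -1 to 1 (fully open at 1, half-way at 0, shut at -1); "x", "y", "z": the shift along the tool's x, y, z in m; "spin": the turn about the tool's z in rad. A call has 1 to 10 rows; each row is the pose to reach, as a shift and turn from the pose commanded when the call began, along the tool's axes at that moment; what a row does not reach only later rows make up. A row lasts 1/8 s, in which the tool goes at most 62.5 mm and 10.7 degrees, less where a joint would pass 70% of its speed; a pose out of reach is approached as far as the arm can. A call with a gripper value outside its range is refused whole. The fingers move at their own pace and stop on an object; "newtons" is the grip in N (left out, the last holds). Time passes only in rows, so rows that repeat a pose let the fingers close. It gives the time, the measured TCP pose, the force, the opening and the grip force at its end, in the units of the state.
- sensors.get_state(): the state, without advancing time (a new reading comes with each control period).
- cams.capture(name): name is "side" or "top"; returns a dict with "pixels" (420x560x3 uint8, red, green, blue), "intrinsics" (3x3 intrinsics, pixels), "eye" and "orientation" of the camera in the world. Camera axes: x right, y up, looking along -z (the intrinsics and any distortion apply to the point x, -y, -z); pixel columns grow to the right and rows downward; lengths in m; the calibration is good to about 2 mm. A picture is of the moment at which its call begins. There is no depth.
- r.close_job(): hands the job in; it is judged then, once.
The state is a dict: "time_s": time; "joints": joint angles; "qd": joint speeds; "joint_torque": joint torques, N m; "tcp_pos": TCP position; "eef_rot": TCP orientation; "contact_force": force on the tool from outside, world axes, zero at the start; "moment": the same for the moment, N m; "gripper_width": finger opening in m; "gripper_force": force on a finger pad.
Only numpy, scipy, OpenCV 4.12 (cv2) and the standard library are available. Lean on these libraries where they do the work, as an engineer would, in place of code of your own. Each camera call takes 0.05 s, during which the arm holds its last target. There are 200 camera calls.

## Task

Two orange caps look alike, but only one has the right bore for the brass stud: find it by sliding it down over the steel gauge pin, where the right one goes all the way to the collar, and stand one that does not go down back upright on the table. Then press the right cap straight down onto the brass stud, past the click, and keep pressing so that the rubber ring under it stays well squashed; the program finishes while still gripping the cap and pressing it down. Leave all other things where they lie.

Things in the scene. Friction and masses are not known exactly. Their poses are not given: they have to be found in the camera images.
- cap_1_center (a point): centre (23 mm above the underside) of an orange ribbed cap: 45 mm across, 46 mm high, about 60 g, upright on the table, open end down, z along its axis. Bore 34 mm deep with a rounded lip at its mouth. Of the two caps one has a 23 mm lip opening and fits, the other 17 mm and does not; either may be the right one, they look alike from above.
- cap_2_center (a point): centre (23 mm above the underside) of an orange ribbed cap: 45 mm across, 46 mm high, about 60 g, upright on the table, open end down, z along its axis. Bore 34 mm deep with a rounded lip at its mouth. Of the two caps one has a 23 mm lip opening and fits, the other 17 mm and does not; either may be the right one, they look alike from above.
- gauge_tip (a point): top centre of the gauge's steel pin, 48 mm above the table. Pin 20 mm across, tapering to 12 mm over its top 5 mm. A cap that fits slides freely down until its underside rests on the collar, 30 mm below the pin's top; the other stops with its underside 42 to 46 mm above the table.
- gauge: fixed gauge, origin under its centre: blue round foot (72 mm across, 10 mm high), dark collar (41 mm across, top 18 mm above the table), upright steel pin
- stud_tip (a point): top centre of the brass stud, 52 mm above the table. Stud 20 mm across, tapering to 12 mm over its top 8 mm; four sprung balls stick 4.5 mm out of it, centres 34 mm up. Pushing the right cap down takes up to about 10 N while its underside goes from 39 to 33 mm above the table; then it clicks: the balls draw it down, and it meets the rubber ring at 26 mm.
- stud: fixed stud fixture, origin under its centre: square aluminium plate (84 mm, 12 mm thick, screw heads 4 mm higher near the corners), dark collar (43 mm across, top at 20 mm), black rubber ring (41 mm across, top at 26 mm when relaxed), upright brass stud
- seal (a joint): how far the rubber ring round the stud is squashed: 0 relaxed, 0.004 m fully (cap's underside 22 mm above the table); springy, about 2.5 N per mm; springs back when the cap is no longer pressed
- offcut_1_center (a point): bystander, loose: pale pine offcut, 50x110x32 mm; its centre
- offcut_2_center (a point): bystander, loose: darker offcut, 60x75x22 mm; its centre
- setting_block_center (a point): bystander, loose: light grey metal setting block, 40x60x30 mm, with a black knob on top (46 mm high in all); its centre
- tape_measure_center (a point): bystander, loose: yellow tape measure, 36x78x61 mm; its centre
- pencil_center (a point): bystander, loose: red pencil, 118 mm long, 8 mm thick; its centre

How it is judged:
By the outcome, as a careful person would: the job done as asked, in the order asked, and still so for the second after the job is handed in, while the arm keeps its last pose, push and grip.
It also fails if it takes over 51 s, if anything falls off the work surface, if the arm or the gripper's body presses on something with over 40 N, if the wrist force passes 120 N, or if a joint passes its speed limit or range.

## Working session

There is one attempt and no reset: what is moved stays moved. The work goes in short steps, Python scripts to look and compute and a tool call to move; the robot and the scene stay as the last step left them, time stands still between calls to the robot, and variables do not carry over. Pictures are saved under pics/ and viewed, at most 10 in all, crops included, and the job is handed in when it is done.

Besides the shell and the picture viewer there is one more tool, called by a JSON object that holds its "method" and its "body". drive_tool: Moves the arm, as the interface text tells. Its arguments: {"type":"object","properties":{"rows":{"type":"array"},"newtons":{"type":"number"}},"required":["rows"]}

```bash
mkdir -p pics; ls; python3 - <<'E'
from plant import sensors,cams,r
import cv2,numpy as np
s=sensors.get_state();print({k:np.round(v,3).tolist() for k,v in s.items()},r.tip_reach)
for n in("top","side"):
    c=cams.capture(n);cv2.imwrite(f"pics/{n}0.png",c["pixels"][:,:,::-1]);print(n,{k:c[k] for k in c if k!="pixels"})
E
```

```text
pics
{'time_s': 0.0, 'joints': [-50.872, 20.591, 0.634, -0.021, -70.136, -16.505], 'qd': [0.108, 0.043, 0.029, -0.048, -0.041, 0.007], 'joint_torque': [0.0, -58.272, 29.306, 6.998, 0.007, -0.0], 'tcp_pos': [0.259, -0.623, 0.245], 'eef_rot': [179.905, -0.007, -157.384], 'contact_force': [-0.316, 0.436, -0.237], 'moment': [0.029, -0.041, 0.002], 'gripper_force': 0.0, 'gripper_width': 0.088} 0.019
top {'intrinsics': array([[494.0047091 ,   0.        , 277.31310372],
       [  0.        , 494.0047091 , 213.19856282],
       [  0.        ,   0.        ,   1.        ]]), 'eye': array([ 0.43371997, -0.04905265,  1.14954771]), 'orientation': array([  5.72622687,  -0.40265255, -88.76896977])}
side {'intrinsics': array([[439.03730912,   0.        , 278.18258661],
       [  0.        , 439.03730912, 213.16697297],
       [  0.        ,   0.        ,   1.        ]]), 'eye': array([ 0.58260174, -0.85769788,  0.48761431]), 'orientation': array([61.41708028, -0.30017282,  2.63852196])}
```

View pics/top0.png

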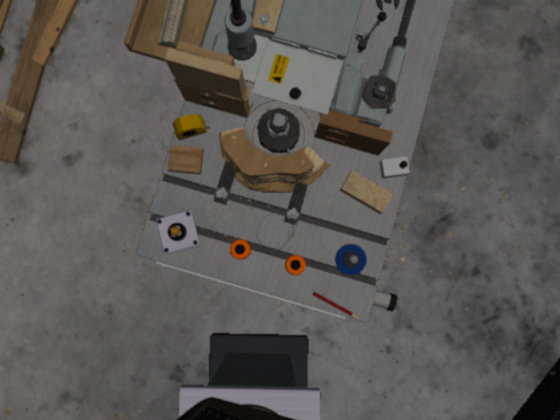

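View pics/side0.png

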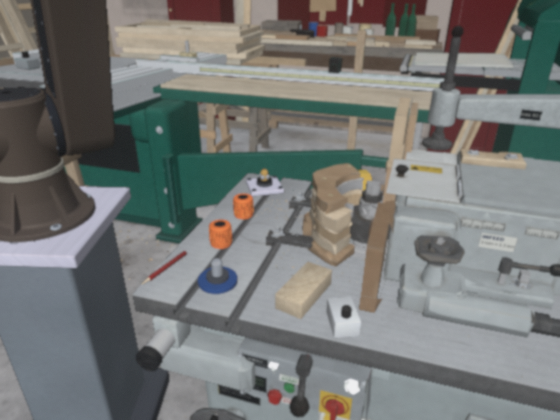

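The top view shows the caps at about (240,250) and (295,265), the blue gauge at (351,260) and the stud plate at (178,232). In the side view they are at (243,206), (220,234), (217,275) and (264,183). The pencil lies just on the robot side of the gauge, at (330,302) in the top view.

```bash
cat > h.py <<'E'
import cv2,numpy as np
from scipy.spatial.transform import Rotation as R
from plant import sensors,cams,r
def ray(c,uv):
    K=c["intrinsics"];d=np.linalg.inv(K)@[uv[0],uv[1],1]
    return R.from_euler("xyz",c["orientation"],degrees=True).as_matrix()@(d*[1,-1,-1])
def plane(c,uv,z):
    d=ray(c,uv);e=np.array(c["eye"]);return e+d*(z-e[2])/d[2]
def proj(c,p):
    q=R.from_euler("xyz",c["orientation"],degrees=True).as_matrix().T@(np.array(p)-c["eye"])
    v=c["intrinsics"]@(q*[1,-1,-1]);return v[:2]/v[2]
def blobs(c,lo,hi,amin=40,box=None):
    m=cv2.inRange(cv2.cvtColor(c["pixels"],cv2.COLOR_RGB2HSV),lo,hi)
    if box:
        k=np.zeros_like(m);x0,y0,x1,y1=box;k[y0:y1,x0:x1]=1;m*=k
    cs,_=cv2.findContours(m,cv2.RETR_EXTERNAL,cv2.CHAIN_APPROX_NONE)
    return [x for x in cs if cv2.contourArea(x)>amin]
def cen(x):
    (u,v),rad=cv2.minEnclosingCircle(x);M=cv2.moments(x);return np.array([M["m10"],M["m01"]])/M["m00"],rad
E
cat > m.py <<'E'
from h import *
t=cams.capture("top");s=cams.capture("side")
O=((3,150,120),(20,255,255))
for n,c,z in(("top",t,.038),("side",s,.023)):
    for x in blobs(c,*O,60):
        u,rad=cen(x);print(n,"orange",u.round(1),round(rad,1),cv2.boundingRect(x),plane(c,u,z).round(4))
    for x in blobs(c,(105,120,40),(125,255,255),100):
        u,rad=cen(x);print(n,"blue",u.round(1),round(rad,1),plane(c,u,.008).round(4))
    for x in blobs(c,(15,120,90),(32,255,255),8):
        u,rad=cen(x);print(n,"brass/yellow",u.round(1),round(rad,1),plane(c,u,.045).round(4))
cs=blobs(t,(110,0,120),(160,60,255),150,(140,195,215,265))
for x in cs:
    rc=cv2.minAreaRect(x);print("plate",rc,plane(t,rc[0],.012).round(4),cen(x)[0])
big=np.hstack([cv2.resize(t["pixels"][205:290,140:240],None,fx=4,fy=4,interpolation=2),cv2.resize(t["pixels"][230:315,280:380],None,fx=4,fy=4,interpolation=2)])
big2=np.hstack([cv2.resize(s["pixels"][165:225,215:315],None,fx=4,fy=4,interpolation=2),cv2.resize(s["pixels"][235:295,170:270],None,fx=4,fy=4,interpolation=2)])
cv2.imwrite("pics/crop1.png",np.vstack([big,big2])[:,:,::-1])
E
python3 m.py
```

```text
top orange [295.3 264.5] 9.8 (286, 255, 20, 20) [ 0.4309 -0.0973  0.038 ]
top orange [239.9 248.9] 10.1 (230, 239, 21, 20) [0.463  0.0278 0.038 ]
top blue [350.5 259.3] 15.3 [ 0.4455 -0.2254  0.008 ]
top brass/yellow [174.8 230.3] 3.8 [0.5011 0.174  0.045 ]
top brass/yellow [275.9 186.2] 18.5 [ 0.6059 -0.0499  0.045 ]
top brass/yellow [239.3 176.9] 3.9 [0.6253 0.0334 0.045 ]
top brass/yellow [315.8 174.2] 14.3 [ 0.6353 -0.1396  0.045 ]
top brass/yellow [188.9 159.4] 17.9 [0.6627 0.1489 0.045 ]
top brass/yellow [261.2 157.4] 48.1 [ 0.6713 -0.015   0.045 ]
top brass/yellow [366.4 128.1] 6.6 [ 0.7449 -0.2542  0.045 ]
top brass/yellow [351.8 123.5] 12.2 [ 0.755  -0.2205  0.045 ]
top brass/yellow [189.9 121.8] 13.9 [0.7502 0.15   0.045 ]
top brass/yellow [331.4 116.7] 6.1 [ 0.7697 -0.1736  0.045 ]
top brass/yellow [278.4  68.6] 14.7 [ 0.881  -0.0497  0.045 ]
top brass/yellow [52.7 29.2] 36.2 [0.9632 0.4774 0.045 ]
top brass/yellow [3.3 9.9] 14.2 [1.0073 0.5954 0.045 ]
side orange [344.4 407. ] 9.2 (337, 397, 12, 18) [ 0.6495 -0.4961  0.023 ]
side orange [220.1 235.1] 13.8 (210, 221, 21, 27) [ 0.4327 -0.1049  0.023 ]
side orange [243. 207.] 12.2 (234, 196, 19, 23) [0.4647 0.0192 0.023 ]
side blue [217.1 283.6] 18.6 [ 0.4491 -0.2432  0.008 ]
side brass/yellow [334.5 403.5] 18.4 [ 0.6351 -0.5091  0.045 ]
side brass/yellow [365.2 175.6] 8.7 [0.7563 0.1628 0.045 ]
side brass/yellow [428.2 168.8] 14.2 [0.9257 0.2162 0.045 ]
plate ((177.47061157226562, 231.38238525390625), (34.92512893676758, 35.65273666381836), 75.96376037597656) [0.5008 0.1743 0.012 ] [177.34720274 231.50818139]
```

View pics/crop1.png

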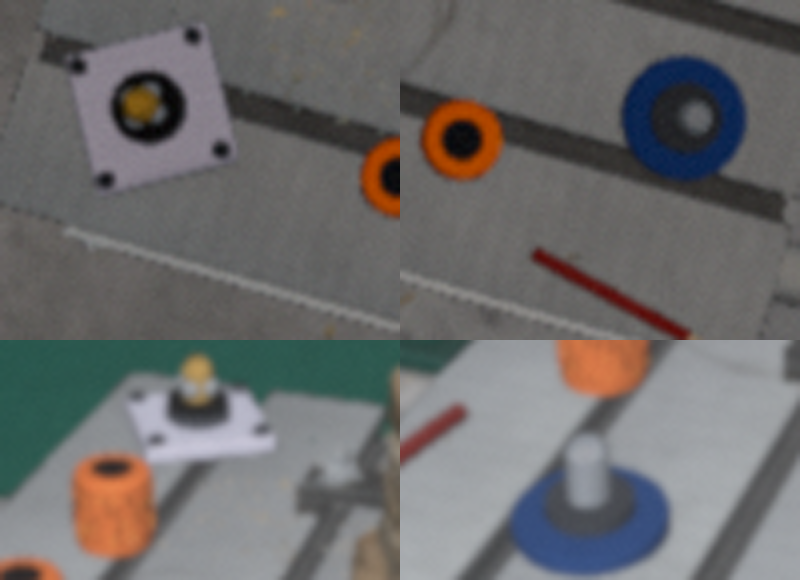

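The crop confirms the stud: brass tip at about top (175,230), inside a plate centred at (177,231). The gauge pin tip is at about (354,259). The heights and distances fit the sizes given. Going above the right-hand cap.

{"method": "drive_tool", "body": {"rows": [{"x": -0.04,"y": 0.046,"z": 0.01,"spin": 0.13,"fingers": 1},{"x": -0.08,"y": 0.093,"z": 0.02,"spin": 0.26},{"x": -0.12,"y": 0.14,"z": 0.03,"spin": 0.394},{"x": -0.16,"y": 0.186,"z": 0.04,"spin": 0.394},{"x": -0.2,"y": 0.233,"z": 0.05,"spin": 0.394},{"x": -0.24,"y": 0.28,"z": 0.06,"spin": 0.394},{"x": -0.28,"y": 0.326,"z": 0.07,"spin": 0.394},{"x": -0.32,"y": 0.372,"z": 0.08,"spin": 0.394},{"x": -0.361,"y": 0.419,"z": 0.095,"spin": 0.394},{"x": -0.361,"y": 0.419,"z": 0.095,"spin": 0.394}]}}

```text
invalid input
```

{"method": "drive_tool", "body": {"rows": [{"x": -0.04,"y": 0.046,"z": 0.01,"spin": 0.13,"fingers": 1},{"x": -0.08,"y": 0.093,"z": 0.02,"spin": 0.26,"fingers": 1},{"x": -0.12,"y": 0.14,"z": 0.03,"spin": 0.394,"fingers": 1},{"x": -0.16,"y": 0.186,"z": 0.04,"spin": 0.394,"fingers": 1},{"x": -0.2,"y": 0.233,"z": 0.05,"spin": 0.394,"fingers": 1},{"x": -0.24,"y": 0.28,"z": 0.06,"spin": 0.394,"fingers": 1},{"x": -0.28,"y": 0.326,"z": 0.07,"spin": 0.394,"fingers": 1},{"x": -0.32,"y": 0.372,"z": 0.08,"spin": 0.394,"fingers": 1},{"x": -0.361,"y": 0.419,"z": 0.095,"spin": 0.394,"fingers": 1},{"x": -0.361,"y": 0.419,"z": 0.095,"spin": 0.394,"fingers": 1}], "newtons": 20}}

```text
time_s: 1.45
tcp_pos: [0.4324, -0.0942, 0.15]
eef_rot: [180.0, -0.0, -179.6]
contact_force: [-0.5, -1.2, 0.5]
gripper_width: 0.0878
gripper_force: 0.0
```

{"method": "drive_tool", "body": {"rows": [{"x": 0.001,"y": 0,"z": 0.03,"spin": 0,"fingers": 1},{"x": 0.001,"y": 0,"z": 0.07,"spin": 0,"fingers": 1},{"x": 0.001,"y": 0,"z": 0.1,"spin": 0,"fingers": 1},{"x": 0.001,"y": 0,"z": 0.118,"spin": 0,"fingers": 1},{"x": 0.001,"y": 0,"z": 0.122,"spin": 0,"fingers": 1},{"x": 0.001,"y": 0,"z": 0.122,"spin": 0,"fingers": 1}]}}

```text
time_s: 2.2
tcp_pos: [0.4308, -0.0978, 0.0289]
eef_rot: [-180.0, 0.0, -180.0]
contact_force: [-0.8, -0.6, 0.1]
gripper_width: 0.0878
gripper_force: 0.0
```

```bash
cat > look.py <<'E'
import sys
from h import *
s=cams.capture("side");n=sys.argv[1];x,y=map(int,sys.argv[2:4])
cv2.imwrite(f"pics/{n}.png",cv2.resize(s["pixels"][y:y+120,x:x+160],None,fx=4,fy=4,interpolation=2)[:,:,::-1])
st=sensors.get_state();print(st["time_s"],np.round(st["tcp_pos"],4),np.round(st["contact_force"],1),proj(s,st["tcp_pos"]))
for b in blobs(s,(3,150,120),(20,255,255),60):print(cen(b)[0],cv2.boundingRect(b))
E
python3 look.py a1 140 160
```

```text
2.25 [ 0.4311 -0.0977  0.0292] [0.7 0.4 1.1] [219.72432501 230.60576337]
[243.49245064 207.6358885 ] (234, 196, 19, 23)
```

View pics/a1.png

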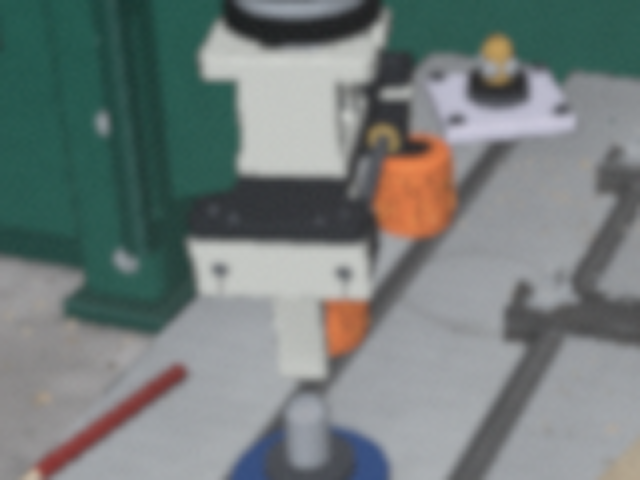

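The gripper straddles the right-hand cap, near finger at crop (300,340) and cap behind it at (347,325), matching the projected TCP. Closing and lifting.

{"method": "drive_tool", "body": {"rows": [{"x": 0,"y": 0,"z": 0,"spin": 0,"fingers": -1},{"x": 0,"y": 0,"z": 0,"spin": 0,"fingers": -1},{"x": 0,"y": 0,"z": 0,"spin": 0,"fingers": -1},{"x": 0,"y": 0,"z": 0,"spin": 0,"fingers": -1},{"x": 0,"y": 0,"z": 0,"spin": 0,"fingers": -1},{"x": 0,"y": 0,"z": 0,"spin": 0,"fingers": -1}], "newtons": 40}}

```text
time_s: 3.0
tcp_pos: [0.4307, -0.0974, 0.0286]
eef_rot: [-180.0, -0.0, -180.0]
contact_force: [-0.4, 1.1, 1.9]
gripper_width: 0.0439
gripper_force: 40.0
```

{"method": "drive_tool", "body": {"rows": [{"x": 0,"y": 0,"z": -0.02,"spin": 0,"fingers": -1},{"x": 0,"y": 0,"z": -0.05,"spin": 0,"fingers": -1},{"x": 0,"y": 0,"z": -0.075,"spin": 0,"fingers": -1},{"x": 0,"y": 0,"z": -0.08,"spin": 0,"fingers": -1},{"x": 0,"y": 0,"z": -0.08,"spin": 0,"fingers": -1}]}}

```text
time_s: 3.62
tcp_pos: [0.4304, -0.0974, 0.1083]
eef_rot: [180.0, 0.0, -180.0]
contact_force: [0.1, 0.5, -1.0]
gripper_width: 0.0432
gripper_force: 40.0
```

```bash
python3 - <<'E'
from h import *
t=cams.capture("top");s=cams.capture("side")
print(plane(t,(354.4,259.4),.048),plane(t,(351,259.6),.01),"stud",plane(t,(175,230.6),.052))
# ellipse fit of blue foot outline in top
x=max(blobs(t,(105,120,40),(125,255,255),100),key=cv2.contourArea);e=cv2.fitEllipse(x);print(e,plane(t,e[0],.009))
# side: pin tip seen ~ ; stud tip
for n,p in(("gtip",(.4455,-.2254,.048)),("stud",(.5010,.1742,.052))):print(n,proj(s,p))
for b in blobs(s,(3,150,120),(20,255,255),60):print(cen(b)[0],cv2.boundingRect(b))
st=sensors.get_state();p=np.array(st["tcp_pos"]);print(p,proj(s,p-[0,0,.005]))
E
```

```text
[ 0.44494174 -0.22793761  0.048     ] [ 0.44470246 -0.22628727  0.01      ] stud [0.50002816 0.17203805 0.052     ]
((353.277587890625, 258.6793212890625), (21.760217666625977, 27.43014144897461), 168.4568634033203) [ 0.44693512 -0.23167553  0.009     ]
gtip [215.39692812 258.95268308]
stud [263.9146566  168.90047484]
[344.24409449 406.88713911] (337, 397, 12, 18)
[224.72519084 203.21374046] (222, 197, 7, 15)
[243.02138158 206.99013158] (234, 196, 19, 23)
[ 0.42997298 -0.09753756  0.10765283] [216.95908764 198.22592075]
```

{"method": "drive_tool", "body": {"rows": [{"x": -0.003,"y": -0.025,"z": 0,"spin": 0,"fingers": -1},{"x": -0.007,"y": -0.06,"z": 0,"spin": 0,"fingers": -1},{"x": -0.011,"y": -0.095,"z": 0,"spin": 0,"fingers": -1},{"x": -0.015,"y": -0.122,"z": 0,"spin": 0,"fingers": -1},{"x": -0.015,"y": -0.1296,"z": 0,"spin": 0,"fingers": -1},{"x": -0.015,"y": -0.1296,"z": 0.02,"spin": 0,"fingers": -1},{"x": -0.015,"y": -0.1296,"z": 0.027,"spin": 0,"fingers": -1},{"x": -0.015,"y": -0.1296,"z": 0.027,"spin": 0,"fingers": -1}]}}

```text
time_s: 4.72
tcp_pos: [0.4452, -0.2266, 0.0809]
eef_rot: [180.0, -0.1, -179.9]
contact_force: [-0.2, 0.0, -0.7]
gripper_width: 0.0439
gripper_force: 40.0
```

```bash
python3 look.py a2 140 160
```

```text
4.775 [ 0.4457 -0.2267  0.0815] [-0.3 -0.9 -0.4] [214.16357805 243.20695284]
[244.91897655 208.04477612] (236, 196, 17, 23)
```

View pics/a2.png

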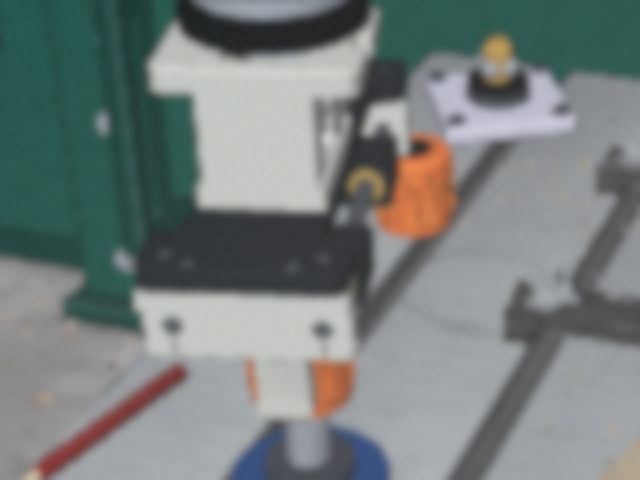

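The held cap spans crop u 247–354 and the pin below it is at about 307, so it is within roughly 1–2 mm. I'll nudge x by 1 mm and go down gently.

{"method": "drive_tool", "body": {"rows": [{"x": -0.001,"y": 0,"z": 0.002,"spin": 0,"fingers": -1},{"x": -0.001,"y": 0,"z": 0.004,"spin": 0,"fingers": -1},{"x": -0.001,"y": 0,"z": 0.006,"spin": 0,"fingers": -1},{"x": -0.001,"y": 0,"z": 0.008,"spin": 0,"fingers": -1},{"x": -0.001,"y": 0,"z": 0.009,"spin": 0,"fingers": -1},{"x": -0.001,"y": 0,"z": 0.009,"spin": 0,"fingers": -1}]}}

```text
time_s: 5.52
tcp_pos: [0.4467, -0.227, 0.0724]
eef_rot: [180.0, -0.0, -180.0]
contact_force: [0.0, 0.2, 0.0]
gripper_width: 0.0433
gripper_force: 40.0
```

{"method": "drive_tool", "body": {"rows": [{"x": 0,"y": 0,"z": 0.001,"spin": 0,"fingers": -1},{"x": 0,"y": 0,"z": 0.002,"spin": 0,"fingers": -1},{"x": 0,"y": 0,"z": 0.003,"spin": 0,"fingers": -1},{"x": 0,"y": 0,"z": 0.004,"spin": 0,"fingers": -1},{"x": 0,"y": 0,"z": 0.004,"spin": 0,"fingers": -1}]}}

```text
time_s: 6.15
tcp_pos: [0.4467, -0.227, 0.0684]
eef_rot: [180.0, -0.0, -180.0]
contact_force: [0.4, -0.5, -0.3]
gripper_width: 0.0434
gripper_force: 40.0
```

{"method": "drive_tool", "body": {"rows": [{"x": 0,"y": 0,"z": 0.002,"spin": 0,"fingers": -1},{"x": 0,"y": 0,"z": 0.004,"spin": 0,"fingers": -1},{"x": 0,"y": 0,"z": 0.006,"spin": 0,"fingers": -1},{"x": 0,"y": 0,"z": 0.008,"spin": 0,"fingers": -1},{"x": 0,"y": 0,"z": 0.01,"spin": 0,"fingers": -1},{"x": 0,"y": 0,"z": 0.012,"spin": 0,"fingers": -1}]}}

```text
time_s: 6.9
tcp_pos: [0.4468, -0.227, 0.0564]
eef_rot: [-180.0, -0.0, -180.0]
contact_force: [-0.8, -0.3, -0.7]
gripper_width: 0.0442
gripper_force: 40.0
```

{"method": "drive_tool", "body": {"rows": [{"x": 0,"y": 0,"z": 0.002,"spin": 0,"fingers": -1},{"x": 0,"y": 0,"z": 0.004,"spin": 0,"fingers": -1},{"x": 0,"y": 0,"z": 0.006,"spin": 0,"fingers": -1},{"x": 0,"y": 0,"z": 0.008,"spin": 0,"fingers": -1},{"x": 0,"y": 0,"z": 0.009,"spin": 0,"fingers": -1},{"x": 0,"y": 0,"z": 0.0097,"spin": 0,"fingers": -1},{"x": 0,"y": 0,"z": 0.0102,"spin": 0,"fingers": -1},{"x": 0,"y": 0,"z": 0.0102,"spin": 0,"fingers": -1}]}}

```text
time_s: 7.9
tcp_pos: [0.4468, -0.227, 0.0466]
eef_rot: [-180.0, 0.0, -179.9]
contact_force: [-0.5, 1.1, 2.6]
gripper_width: 0.0433
gripper_force: 40.0
```

```bash
python3 look.py a3 140 160
```

```text
7.95 [ 0.4468 -0.227   0.0466] [-1.9  1.5  3.9] [216.01168244 260.17071006]
[247.86220472 207.0328084 ] (242, 196, 11, 23)
```

View pics/a3.png

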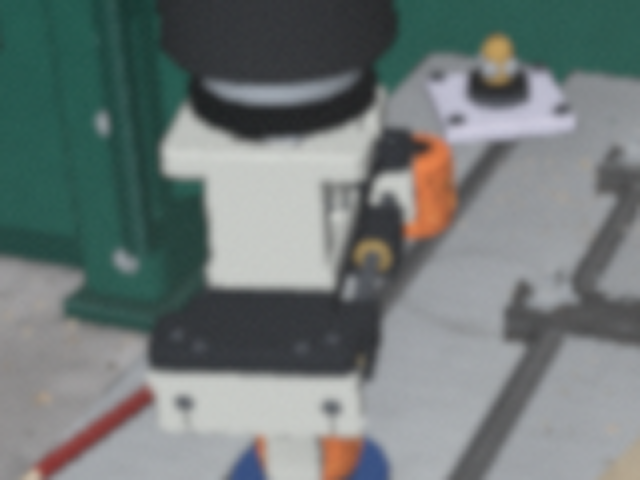

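The cap rests on the collar: the TCP has come down to 46.6 mm, so the underside is at 18 mm, with about 3 N of contact. The picture shows the cap at crop (300,455), right down at the blue foot. This is the right cap, so I'll lift it and carry it to the stud.

{"method": "drive_tool", "body": {"rows": [{"x": 0,"y": 0,"z": -0.015,"spin": 0,"fingers": -1},{"x": 0,"y": 0,"z": -0.045,"spin": 0,"fingers": -1},{"x": 0,"y": 0,"z": -0.08,"spin": 0,"fingers": -1},{"x": 0,"y": 0,"z": -0.1,"spin": 0,"fingers": -1},{"x": 0,"y": 0,"z": -0.1,"spin": 0,"fingers": -1}]}}

```text
time_s: 8.57
tcp_pos: [0.4478, -0.2272, 0.1478]
eef_rot: [-180.0, 0.2, -180.0]
contact_force: [0.8, -0.5, -1.7]
gripper_width: 0.0439
gripper_force: 40.0
```

{"method": "drive_tool", "body": {"rows": [{"x": -0.003,"y": 0.025,"z": 0,"spin": 0,"fingers": -1},{"x": -0.01,"y": 0.07,"z": 0,"spin": 0,"fingers": -1},{"x": -0.017,"y": 0.12,"z": 0,"spin": 0,"fingers": -1},{"x": -0.024,"y": 0.17,"z": 0,"spin": 0,"fingers": -1},{"x": -0.031,"y": 0.22,"z": 0,"spin": 0,"fingers": -1},{"x": -0.038,"y": 0.27,"z": 0,"spin": 0,"fingers": -1},{"x": -0.045,"y": 0.32,"z": 0,"spin": 0,"fingers": -1},{"x": -0.052,"y": 0.365,"z": 0,"spin": 0,"fingers": -1},{"x": -0.055,"y": 0.395,"z": 0,"spin": 0,"fingers": -1},{"x": -0.055,"y": 0.401,"z": 0,"spin": 0,"fingers": -1}]}}

```text
time_s: 9.82
tcp_pos: [0.5011, 0.1755, 0.1449]
eef_rot: [-179.9, -0.1, -179.8]
contact_force: [-0.2, 0.1, -1.3]
gripper_width: 0.0436
gripper_force: 40.0
```

{"method": "drive_tool", "body": {"rows": [{"x": 0,"y": 0,"z": 0.015,"spin": 0,"fingers": -1},{"x": 0,"y": 0,"z": 0.035,"spin": 0,"fingers": -1},{"x": 0,"y": 0,"z": 0.053,"spin": 0,"fingers": -1},{"x": 0,"y": 0,"z": 0.058,"spin": 0,"fingers": -1},{"x": 0,"y": 0,"z": 0.058,"spin": 0,"fingers": -1}]}}

```text
time_s: 10.45
tcp_pos: [0.5012, 0.1731, 0.0878]
eef_rot: [-180.0, -0.1, -180.0]
contact_force: [0.4, 0.4, -0.3]
gripper_width: 0.0436
gripper_force: 40.0
```

```bash
python3 look.py b1 190 110; python3 -c "
from h import *
s=cams.capture('side');p=np.array(sensors.get_state()['tcp_pos'])
for d in(-.0286,-.035):print(proj(s,p+[0,0,d]))
print(proj(s,(p[0],p[1],.052)),proj(s,(p[0]+.001,p[1],.052)))"
```

```text
10.5 [0.5015 0.1735 0.0884] [ 1.  -0.1 -1.2] [263.95658685 155.53706174]
[243.0395664  206.97615176] (234, 196, 19, 23)
[264.15013104 166.00938469]
[264.17544986 168.35052096]
[264.18215596 168.97060964] [264.57453149 168.97957732]
```

View pics/b1.png

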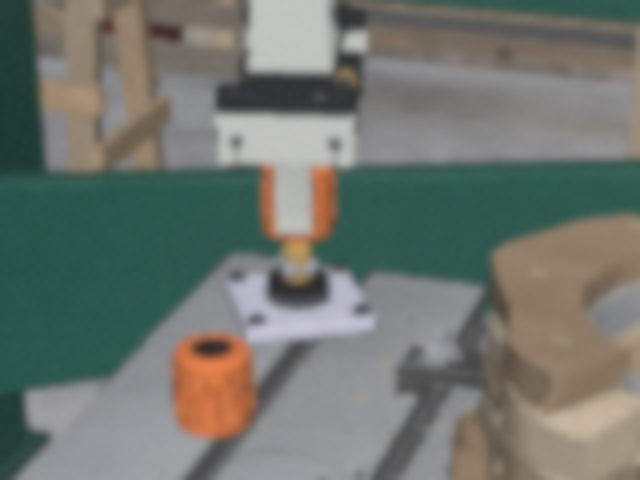

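The held cap spans crop u 261–336 (centre 298.5) and the brass stud is at 298, so they are aligned. Lowering.

{"method": "drive_tool", "body": {"rows": [{"x": 0,"y": 0,"z": 0.003,"spin": 0,"fingers": -1},{"x": 0,"y": 0,"z": 0.006,"spin": 0,"fingers": -1},{"x": 0,"y": 0,"z": 0.008,"spin": 0,"fingers": -1},{"x": 0,"y": 0,"z": 0.01,"spin": 0,"fingers": -1},{"x": 0,"y": 0,"z": 0.012,"spin": 0,"fingers": -1},{"x": 0,"y": 0,"z": 0.014,"spin": 0,"fingers": -1},{"x": 0,"y": 0,"z": 0.014,"spin": 0,"fingers": -1}], "newtons": 50}}

```text
time_s: 11.42
tcp_pos: [0.5014, 0.1739, 0.0742]
eef_rot: [-180.0, -0.0, -180.0]
contact_force: [0.0, -1.0, -0.8]
gripper_width: 0.0434
gripper_force: 50.0
```

{"method": "drive_tool", "body": {"rows": [{"x": 0,"y": 0,"z": 0.0015,"spin": 0,"fingers": -1},{"x": 0,"y": 0,"z": 0.003,"spin": 0,"fingers": -1},{"x": 0,"y": 0,"z": 0.0045,"spin": 0,"fingers": -1},{"x": 0,"y": 0,"z": 0.006,"spin": 0,"fingers": -1},{"x": 0,"y": 0,"z": 0.0075,"spin": 0,"fingers": -1},{"x": 0,"y": 0,"z": 0.009,"spin": 0,"fingers": -1},{"x": 0,"y": 0,"z": 0.009,"spin": 0,"fingers": -1}]}}

```text
time_s: 12.3
tcp_pos: [0.5019, 0.1746, 0.0662]
eef_rot: [179.9, 0.1, -179.9]
contact_force: [-2.9, 0.4, 6.9]
gripper_width: 0.0436
gripper_force: 50.0
```

{"method": "drive_tool", "body": {"rows": [{"x": 0.0005,"y": 0,"z": 0.0015,"spin": 0,"fingers": -1},{"x": 0.0005,"y": 0,"z": 0.003,"spin": 0,"fingers": -1},{"x": 0.0005,"y": 0,"z": 0.0045,"spin": 0,"fingers": -1},{"x": 0.0005,"y": 0,"z": 0.006,"spin": 0,"fingers": -1},{"x": 0.0005,"y": 0,"z": 0.0075,"spin": 0,"fingers": -1},{"x": 0.0005,"y": 0,"z": 0.009,"spin": 0,"fingers": -1},{"x": 0.0005,"y": 0,"z": 0.0095,"spin": 0,"fingers": -1},{"x": 0.0005,"y": 0,"z": 0.0095,"spin": 0,"fingers": -1}]}}

```text
time_s: 13.3
tcp_pos: [0.5006, 0.174, 0.0551]
eef_rot: [-180.0, -0.1, -180.0]
contact_force: [-0.1, 4.3, -11.4]
gripper_width: 0.0433
gripper_force: 50.0
```

It clicked: the balls now draw the cap down. Pressing on into the rubber ring.

{"method": "drive_tool", "body": {"rows": [{"x": 0,"y": 0,"z": 0.001,"spin": 0,"fingers": -1},{"x": 0,"y": 0,"z": 0.002,"spin": 0,"fingers": -1},{"x": 0,"y": 0,"z": 0.003,"spin": 0,"fingers": -1},{"x": 0,"y": 0,"z": 0.004,"spin": 0,"fingers": -1},{"x": 0,"y": 0,"z": 0.005,"spin": 0,"fingers": -1},{"x": 0,"y": 0,"z": 0.005,"spin": 0,"fingers": -1}]}}

```text
time_s: 14.05
tcp_pos: [0.5013, 0.1739, 0.0515]
eef_rot: [-180.0, 0.0, -179.9]
contact_force: [-2.7, -0.1, 6.7]
gripper_width: 0.0437
gripper_force: 50.0
```

{"method": "drive_tool", "body": {"rows": [{"x": 0,"y": 0,"z": 0.001,"spin": 0,"fingers": -1},{"x": 0,"y": 0,"z": 0.002,"spin": 0,"fingers": -1},{"x": 0,"y": 0,"z": 0.002,"spin": 0,"fingers": -1},{"x": 0,"y": 0,"z": 0.002,"spin": 0,"fingers": -1}], "newtons": 60}}

```text
time_s: 14.55
tcp_pos: [0.5013, 0.1739, 0.0505]
eef_rot: [180.0, 0.1, -179.9]
contact_force: [-6.3, -0.5, 17.1]
gripper_width: 0.0437
gripper_force: 60.0
```

```bash
python3 look.py c1 190 110
```

```text
14.6 [0.5013 0.1739 0.0505] [-6.5 -0.5 17.4] [264.04507021 169.49816457]
[344.2578125 406.984375 ] (338, 397, 11, 18)
[243.03333333 206.96290323] (234, 196, 19, 23)
```

View pics/c1.png

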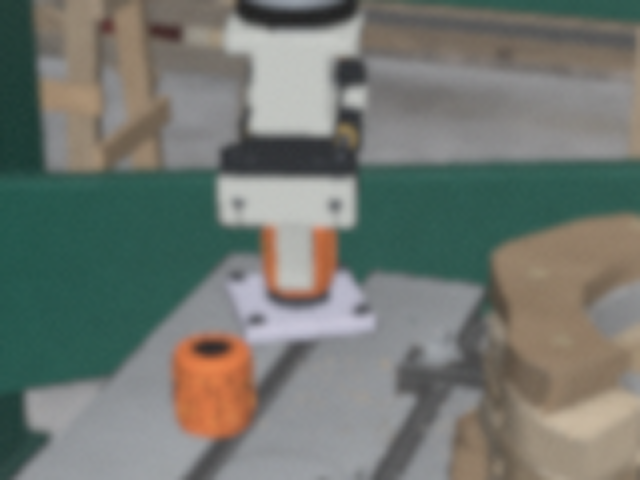

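The cap is seated over the stud at crop (298,262), right down on the ring and collar. The underside is at about 22 mm with 17 N of push, so the ring is fully squashed. The other cap, at (215,385), is undisturbed. Handing in.

```bash
python3 -c "
from plant import r,sensors
s=sensors.get_state();print(s['tcp_pos'],s['contact_force'],s['gripper_force']);print(r.close_job())"
```

```text
[0.50134118 0.17387839 0.05050168] [-6.45597136 -0.46665768 17.39826858] 60.00530384480953
the job is handed in; nothing more can be done
None
```

Done: the first cap I tried, the right-hand one, slid down the gauge to the collar, so I pressed it onto the brass stud past the click and handed in at about 14.6 s, still gripped and pressed with about 17 N, the ring squashed about 4 mm by tool height; the other cap was not touched.

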